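# Sort the gouges and press the blue bin's label holder home

### The job

Tidy the carving bench: lay the red-ended gouge in the red bin and the blue-ended gouge in the blue bin, each let go flat and wholly inside, set down rather than dropped from a height; the yellow gouge and everything else stay where they are. Then take the blue label holder from its stand and push it down behind the metal lip on the front of the blue bin, card facing outwards, away from the bin, until it is fully home against the spring. It does not latch, so finish while still holding it pressed fully home with the gripper: do not let go.

Things in the scene. Friction and masses are not known exactly. Their poses are not given: they have to be found in the camera images.
- gouge_red: palm gouge lying flat on the bench, about 90 g: wooden handle 74 long (x), 24 high, 22 to 24 thick, red plastic at both its ends; a thin steel blade runs on from its +x end, whole length 139. Origin: under the middle of the handle, at bench level; +x to the blade, z up. It reaches 102 from the origin at the blade, 37 at the butt. Balanced near the handle: grip it across y at the origin
- gouge_red_tip (a point): blade tip of the red gouge, 102 from its origin along x and 12 up
- gouge_blue: palm gouge lying flat on the bench, about 90 g: wooden handle 74 long (x), 24 high, 22 to 24 thick, blue plastic at both its ends; a thin steel blade runs on from its +x end, whole length 139. Origin: under the middle of the handle, at bench level; +x to the blade, z up. It reaches 102 from the origin at the blade, 37 at the butt. Balanced near the handle: grip it across y at the origin
- gouge_blue_tip (a point): blade tip of the blue gouge, 102 from its origin along x and 12 up
- bin_red: open bin painted red, fixed to the bench: 180 (x) by 110 (y) by 50 high, floor 6 thick, walls 6, front wall 8 with a rounded top. Origin: centre of its underside; x along its long side, its front (-x end) towards the robot. Inside 166 x 98: a gouge fits lengthwise. A red label holder is already fixed on its front, up to 104 high
- bin_blue: open bin painted blue, fixed to the bench: 180 (x) by 110 (y) by 50 high, floor 6 thick, walls 6, front wall 8 with a rounded top. Origin: centre of its underside; x along its long side, its front (-x end) towards the robot. Inside 166 x 98: a gouge fits lengthwise. On its front is an empty label channel behind an aluminium lip (see label_seat)
- label_seat (a point): where the label holder's origin is when home: centre of the blue bin's label channel, 95.5 in front of the bin's origin (-x) and 10 up, on two solid ledges; axes as the bin's. Channel: 11 (x) by 68 (y), between the bin's front wall and an aluminium lip 38 high, ends closed, top open. Above 38 the lip flares outwards by 40 degrees, to 48 high and 9 farther out
- clip_shoe (a joint): travel of the sprung brass shoe in the channel's middle, m: 0 up (its top 18 above the bench), grows downwards; about 3 N to start, about 7 N at 0.008, where the holder's foot meets the solid ledges. It does not latch: it pushes the holder up again when let go
- label_holder: blue label holder, 60 g, upright in its stand (foot 8 above the bench): plate 8 thick (x), 58 wide (y), 60 high, rounded lower edge; on top a grip tab 14 thick (x), 30 wide (y), from 60 to 94 above the foot. Origin: centre of its lower edge; z up; the -x face has the white card. Grip the tab across x about 80 above the foot: the fingertips then end at the plate's top
- label_card (a point): point on the card face of the label holder, 4 in front (its -x) of the plate's middle and 36 above its foot
- label_stand: dark wooden stand fixed to the bench, 60 x 100 x 30 high, with a slot 11 (x) by 64 (y) and 22 deep in which the label holder stands; origin at the centre of its underside; axes as the holder's
- gouge_yellow: the gouge with yellow ends; same shape as the other two gouges; belongs on the bench, leave it where it is
- sharpening_stone: grey sharpening stone 160 x 55 x 25 lying flat, origin at the centre of its underside; leave alone
- glue_bottle: white glue bottle with an orange cap, radius 28, height 150, origin at the centre of its underside; leave alone
- wax_tin: round brass wax tin, radius 30, height 24, origin at the centre of its underside; leave alone
- rosette_block: carved wooden sample block 80 x 80 x 35, origin at the centre of its underside; leave alone
Mind the look-alikes: they are no part of the job. What is shaped like the gouge_blue but pink or purple is not meant.

How it is judged (in metres and radians):
On the way, in this order (a step that is already met when the one before it is completed fails the run):
1. the red gouge lies in the red bin and the blue gouge in the blue bin, both let go (x of gouge_red in the frame of bin_red between -0.09 and 0.09 m and y of gouge_red in the frame of bin_red between -0.055 and 0.055 m and z of gouge_red in the frame of bin_red between 0 and 0.05 m and x of gouge_red_tip in the frame of bin_red between -0.09 and 0.09 m and y of gouge_red_tip in the frame of bin_red between -0.055 and 0.055 m and z of gouge_red_tip in the frame of bin_red between 0 and 0.05 m and contact force between the fingers and gouge_red below 0.3 N and linear speed of each of gouge_red, gouge_blue below 0.05 m/s and x of gouge_blue in the frame of bin_blue between -0.09 and 0.09 m and y of gouge_blue in the frame of bin_blue between -0.055 and 0.055 m and z of gouge_blue in the frame of bin_blue between 0 and 0.05 m and x of gouge_blue_tip in the frame of bin_blue between -0.09 and 0.09 m and y of gouge_blue_tip in the frame of bin_blue between -0.055 and 0.055 m and z of gouge_blue_tip in the frame of bin_blue between 0 and 0.05 m and contact force between the fingers and gouge_blue below 0.3 N), for 0.2 s.
2. the label holder is pressed home behind the lip (horizontal distance between label_holder and label_seat below 0.007 m and angle between label_holder's own z axis and vertical below 0.1 rad and angle between the x axis of label_holder and the x axis of bin_blue, either way round below 0.15 rad and z of label_holder in the frame of label_seat between -0.004 and 0.002 m and x of label_card in the frame of label_seat below 0 m and value of joint clip_shoe above 0.0055 m and contact force between the fingers and label_holder above 2 N), for 0.2 s.
At the end, for the whole second after the job is handed in: Gouges wholly inside the bin of their colour, below the rim, let go and at rest; label holder upright (0.1 rad), square (0.15 rad), card outwards, within 7 mm of the seat sideways and 2 mm of full depth, shoe down over 5.5 mm, fingers on it with 2 N or more (all of step 1 and all of step 2); the arm keeps its last pose, push and grip.
It fails at once if the yellow gouge or another bystander shifted by more than 30 mm (distance of any of gouge_yellow, sharpening_stone, glue_bottle, wax_tin, rosette_block from where it was at the start of the episode above 0.03 m).
It fails at once if red gouge dropped or thrown: out of the fingers and faster than 1.3 m/s (a fall of about 9 cm) (linear speed of gouge_red above 1.3 m/s and contact force between the fingers and gouge_red below 0.1 N).
It fails at once if blue gouge dropped or thrown: out of the fingers and faster than 1.3 m/s (a fall of about 9 cm) (linear speed of gouge_blue above 1.3 m/s and contact force between the fingers and gouge_blue below 0.1 N).
It also fails if it takes over 67 s, if anything falls off the work surface, if the arm or the gripper's body presses on something with over 40 N, if the wrist force passes 120 N, or if a joint passes its speed limit or range.

### The arm

A 6-joint arm with a two-finger parallel gripper is mounted at the origin on the work surface. World frame = base frame: x ahead of the robot, y to its left, z up, the work surface at z = 0. Lengths are in mm, angles in rad, forces in N, time in s.
With the tool pointing down it reaches from about 275 to 975 mm from the base axis. Payload 8.4 kg.
Tool frame: the origin (TCP) lies midway between the tips of the shut fingers; the grasp point (between the pads) lies 19 mm behind it; z points along the fingers, y is the line along which they close (so a half turn about z gives the same grasp; the last joint's range is limited). The gripper opens to 92 mm and grips with 3 to 60 N. Pads are 20 mm wide; open, the fingers measure 128 mm over their backs; the gripper's body (75 mm by 189 mm) begins 69 mm behind the grasp point.
Start: joints at [1.159, 0.353, 1.633, -0, 1.155, -0.002], TCP at [249.015, 573.253, 214.583] pointing down, gripper open.
Joint ranges: [-2.63, 2.63], [-0.92, 2.1], [0.06, 2.66], [-1.3, 4.44], [0, 2.69], [-3.02, 3.02]. Speed limits (rad/s): [2.22, 2.22, 2.79, 3.14, 3.14, 3.14].

### API

Orientations are given as [roll, pitch, yaw] about the fixed x, y, z axes, in that order (R = Rz(yaw) Ry(pitch) Rx(roll)).
In Python, from plant import bot gives the robot as it stands.
- The arm moves only by the shell command python3 -m crank 'ROWS'. ROWS is text: rows parted by semicolons, each of 5 numbers parted by spaces: the shift along the tool's x, y, z each as a share of 300 mm, from -1 to 1, then the turn about the tool's z as a share of pi rad, from -1 to 1, then the opening, from 0 (shut) to 1 (fully open). A call has 1 to 10 rows; each row is the pose to reach, as a shift and turn from the pose commanded when the call began, along the tool's axes at that moment, turning the shorter way round; what a row does not reach only later rows make up. A row lasts 1/8 s, in which the tool goes at most 62.5 mm and 10.7 degrees, less where a joint would pass 70% of its speed; a pose out of reach is approached as far as the arm can. A call with a number of a shift or a turn outside -1 to 1 is refused whole. A call with a gripper value outside its range is refused whole. The fingers move at their own pace and stop on an object; the grip force is fixed at half the most. Time passes only in rows, so rows that repeat a pose let the fingers close. It gives the time, the measured TCP pose, the force, the opening and the grip force at its end, in the units of the state.
- bot.state(): the state, without advancing time (a new reading comes with each control period).
- bot.grab_frame(name): name is "side" or "top"; returns a dict with "image" (420x560x3 uint8, blue, green, red), "depth" (420x560 float32, mm along the optical axis (not along the pixel's ray), 0 where there is no reading), "fx", "fy", "cx", "cy" (pixels), "extrinsics" (4x4, takes a point from world to camera coordinates). Camera axes: x right, y up, looking along -z (the intrinsics and any distortion apply to the point x, -y, -z); pixel columns grow to the right and rows downward; lengths in mm; the calibration is good to about 2 mm. A picture is of the moment at which its call begins.
- bot.sign_off(): hands the job in; it is judged then, once.
The state is a dict: "t": time; "joint_pos": joint angles; "qvel": joint speeds; "joint_torque": joint torques, N m; "position": TCP position; "orientation": TCP orientation; "force": force on the tool from outside, world axes, zero at the start; "ft_torque": the same for the moment, N m; "grip_width": opening from 0.0 (shut) to 1.0 (fully open); "grip_force": force on a finger pad.
Only numpy, scipy, OpenCV 4.12 (cv2) and the standard library are available. Lean on these libraries where they do the work, as an engineer would, in place of code of your own. Each camera call takes 0.05 s, during which the arm holds its last target. There are 200 camera calls.

## Working session

There is one attempt and no reset: what is moved stays moved. The work goes in short steps, Python scripts to look and compute and a shell command to move; the robot and the scene stay as the last step left them, time stands still between calls to the robot, and variables do not carry over. Pictures are saved under pics/ and viewed, at most 10 in all, crops included, and the job is handed in when it is done.

```bash
ls; mkdir -p pics; cat > h.py <<'E'
import numpy as np, cv2
from plant import bot
def grab(n):
    f=bot.grab_frame(n); np.savez(f'/tmp/{n}.npz',**f); return f
def load(n): return dict(np.load(f'/tmp/{n}.npz'))
def ray(f,u,v):
    E=f['extrinsics'];R=E[:3,:3];t=E[:3,3]
    d=np.array([(u-f['cx'])/f['fx'],-(v-f['cy'])/f['fy'],-1.0])
    return -R.T@t, R.T@d
def onplane(f,u,v,z):
    o,d=ray(f,u,v); return o+d*(z-o[2])/d[2]
def cloud(f):
    D=f['depth'].astype(float);v,u=np.mgrid[:D.shape[0],:D.shape[1]]
    P=np.stack([(u-f['cx'])/f['fx']*D,-(v-f['cy'])/f['fy']*D,-D],-1)
    E=f['extrinsics'];return (P-E[:3,3])@E[:3,:3]
def proj(f,p):
    q=f['extrinsics'][:3,:3]@np.asarray(p,float)+f['extrinsics'][:3,3]
    return f['cx']+f['fx']*q[0]/-q[2], f['cy']+f['fy']*q[1]/q[2]
E
python3 - <<'E'
from h import *
for n in('top','side'):
    f=grab(n); cv2.imwrite(f'pics/{n}0.png',f['image']); print(n,f['fx'],f['cx'],f['cy'],np.round(-f['extrinsics'][:3,:3].T@f['extrinsics'][:3,3]),np.round(f['extrinsics'][:3,:3],2).tolist(),(f['depth']==0).mean())
print(bot.state())
E
```

```text
pics
top 434.65218910095456 285.04191136874476 210.00468580069145 [ 309.  -22. 1183.] [[-0.01, -1.0, 0.01], [0.99, -0.01, 0.14], [-0.14, 0.01, 0.99]] 0.004043367346938775
side 416.4712472041065 283.5106571543861 209.51488799796402 [ -39. -863.  698.] [[0.86, -0.51, 0.02], [0.26, 0.47, 0.84], [-0.44, -0.72, 0.53]] 0.0041156462585034016
{'t': 0.1, 'joint_pos': array([ 1.15857634e+00,  3.53597277e-01,  1.63402501e+00, -2.48086505e-05,
        1.15521571e+00, -2.39681446e-03]), 'qvel': array([-0.00213284, -0.00158313, -0.00189523,  0.000516  ,  0.00047207,
       -0.00059294]), 'joint_torque': array([ 4.35730753e-04, -5.94909489e+01, -3.34930837e+01,  6.99109468e-02,
        1.83181971e-02, -3.12413749e-05]), 'position': array([248.86120491, 572.84437531, 213.94215806]), 'orientation': array([-3.14034725e+00,  1.96995649e-05,  2.73177953e+00]), 'force': array([-0.86342664, -0.657801  ,  0.56559938]), 'ft_torque': array([ 0.00226707,  0.03463395, -0.01789236]), 'grip_force': 0.0, 'grip_width': 1.0011080365795617}
```

View pics/top0.png

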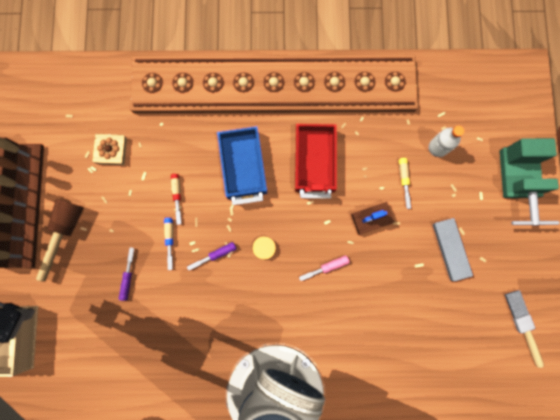

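View pics/side0.png

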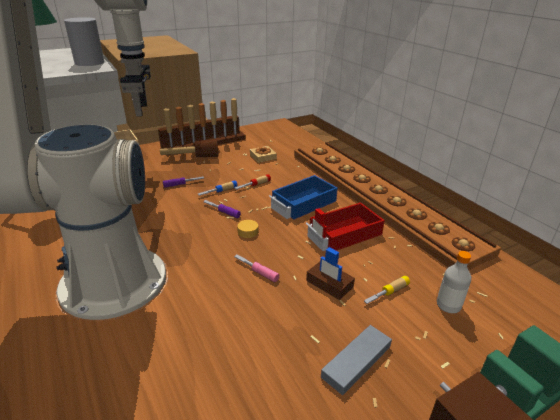

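The top view shows image up as +x and left as +y. The red-ended gouge is near (177,195), the blue-ended one near (169,240), and the yellow near (405,182). The look-alikes are purple at (126,273) and (212,256), and pink at (325,268). The blue bin is at (242,165), the red bin at (316,160), and the holder stand at (375,218).

I'll enlarge the candidates and measure them.

```bash
cat > m.py <<'E'
from h import *
def comps(f,lo,hi,box,mn=6):
    hsv=cv2.cvtColor(f['image'],cv2.COLOR_BGR2HSV); m=cv2.inRange(hsv,lo,hi)
    k=np.zeros_like(m); x0,y0,x1,y1=box; k[y0:y1,x0:x1]=m[y0:y1,x0:x1]
    n,l,s,c=cv2.connectedComponentsWithStats(k)
    return [(s[i,4],c[i].round(1),l==i) for i in range(1,n) if s[i,4]>=mn]
C={'red':((0,170,100),(7,255,255)),'blue':((100,130,60),(122,255,255))}
E
python3 - <<'E'
from m import *
t,s=load('top'),load('side')
a=cv2.resize(t['image'][125:290,155:345],None,fx=3,fy=3,interpolation=cv2.INTER_CUBIC)
b=cv2.resize(s['image'][165:300,190:400],None,fx=3.7,fy=3.7,interpolation=cv2.INTER_CUBIC)
cv2.imwrite('pics/c1.png',a);cv2.imwrite('pics/c2.png',b)
B={'top':(140,120,420,300),'side':(190,160,400,300)}
for n,f in(('top',t),('side',s)):
    P=cloud(f); tab=P[...,2][(np.abs(P[...,2])<15)]; print(n,'table z',np.median(tab))
    for c in C:
        for A,cc,m in comps(f,*C[c],B[n]):
            p=P[m]; print(n,c,A,cc,np.median(p,0).round(1),'zmax',np.percentile(p[:,2],95).round(1),'ray@18',onplane(f,*cc,18).round(1)[:2])
E
```

```text
top table z -0.6036014302933395
top red 2682 [316.  158.1] [ 622.6 -115.4    6.1] zmax 52.1 ray@18 [ 621.7 -116. ]
top red 31 [174.4 175.5] [574.2 271.4  20.9] zmax 26.1 ray@18 [575.1 272.4]
top red 41 [176.4 196.6] [516.1 263.5  19.9] zmax 24.9 ray@18 [516.5 265.3]
top blue 2533 [241.7 162.2] [612.8  89.2   5.9] zmax 49.8 ray@18 [611.4  88.7]
top blue 115 [375.7 215.3] [ 451.5 -260.2   98.4] zmax 103.8 ray@18 [ 461.6 -274.8]
top blue 20 [167.8 220. ] [452.2 285.1  20. ] zmax 24.2 ray@18 [452.6 286.6]
top blue 35 [168.9 241.7] [393.2 280.1  21.5] zmax 24.8 ray@18 [394.1 281.9]
side table z 0.25305658404923603
side red 15 [268.  175.8] [578.5 269.4  19.9] zmax 25.4 ray@18 [579.7 273.6]
side red 20 [254.  180.6] [518.  261.5  20.3] zmax 24.3 ray@18 [520.8 265.6]
side red 658 [347.1 222.7] [636.7 -99.4   7.6] zmax 101.5 ray@18 [641.7 -94.7]
side red 11 [312.3 217.3] [529.6 -81.1  66.7] zmax 70.3 ray@18 [568.5 -21.4]
side blue 1556 [306.2 195.1] [617.4  97.9  28.3] zmax 50.1 ray@18 [624.  97.]
side blue 18 [234.5 183. ] [454.1 279.6  19.9] zmax 24.9 ray@18 [455.3 282. ]
side blue 33 [218.8 188.1] [395.2 275.3  19.4] zmax 25.1 ray@18 [395.2 275. ]
side blue 240 [332.3 259.3] [ 452.5 -271.4   83.7] zmax 102.6 ray@18 [ 504.  -210.3]
side blue 7 [320. 266.] [ 443.6 -239.1   41.5] zmax 49.3 ray@18 [ 461.1 -216.8]
```

View pics/c1.png

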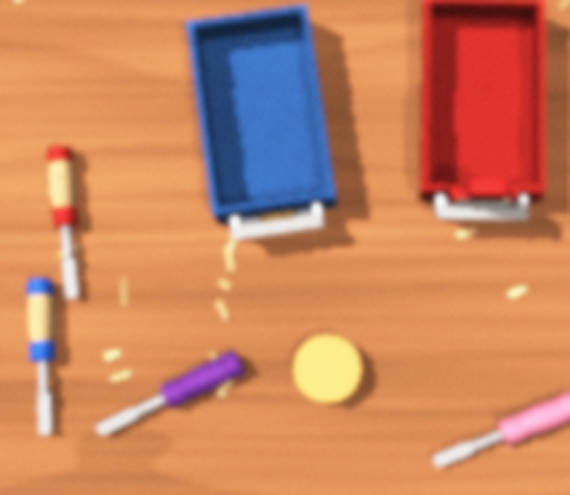

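View pics/c2.png

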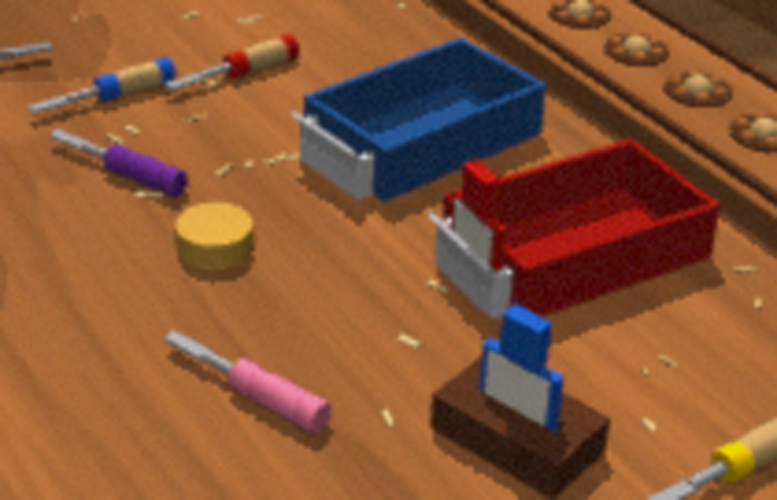

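The crops confirm the targets. The pale-wood gouge with red ends is at full-image (176,187), and the one with blue ends is at (168,232). Purple and pink are single-colour look-alikes. The holder's card faces the lip side, towards (-x,-y). Next are the bins, the lip and the holder.

```bash
cat >> m.py <<'E'
def rect(xy):
    (cx,cy),(w,h),a=cv2.minAreaRect(np.float32(xy)); return np.round([cx,cy,w,h,a],1)
def line_ang(xy):
    d=xy-xy.mean(0); v=np.linalg.svd(d,full_matrices=False)[2][0]; return np.degrees(np.arctan2(v[1],v[0]))
E
python3 - <<'E'
from m import *
B={'top':(140,120,420,300),'side':(190,160,400,300)}
for n in('top','side'):
    f=load(n);P=cloud(f)
    hsv=cv2.cvtColor(f['image'],cv2.COLOR_BGR2HSV)
    for c,ctr in(('blue',(613,90)),('red',(622,-115)),('holder',(452,-263))):
        near=np.hypot(P[...,0]-ctr[0],P[...,1]-ctr[1])<(125 if c!='holder' else 60)
        m=cv2.inRange(hsv,*C['blue' if c=='holder' else c])>0
        if c!='holder':
            q=P[near&m&(P[...,2]>42)&(P[...,2]<58)]; print(n,c,'rim',len(q),'z',np.median(q[:,2]).round(1),rect(q[:,:2]),rect(q[(np.abs(q[:,2]-50)<4)][:,:2]))
            w=near&(hsv[...,1]<70)&(hsv[...,2]>110)&(P[...,2]>5); q=P[w]; print('   lip',len(q),'z',np.percentile(q[:,2],[50,98]).round(1),rect(q[:,:2]),q.mean(0).round(1),line_ang(q[:,:2]))
            e=P[w&(P[...,2]>41)&(P[...,2]<54)]; print('   liptop',len(e),e.mean(0).round(1),rect(e[:,:2]),line_ang(e[:,:2]))
        else:
            q=P[near&m&(P[...,2]>96)&(P[...,2]<108)]; print(n,c,'tabtop',len(q),np.median(q[:,2]).round(1),q.mean(0).round(1),rect(q[:,:2]),line_ang(q[:,:2]))
            q=P[near&m&(P[...,2]>55)&(P[...,2]<80)]; print('  plate',len(q),q.mean(0).round(1),rect(q[:,:2]),line_ang(q[:,:2]))
            w=near&(hsv[...,1]<70)&(hsv[...,2]>90)&(P[...,2]>30); q=P[w]
            if len(q)>5: print('  card',len(q),q.mean(0).round(1),line_ang(q[:,:2]))
            w=near&(P[...,2]>24)&(P[...,2]<34)&(hsv[...,2]<110); q=P[w]; print('  stand',len(q),np.median(q[:,2]).round(1),rect(q[:,:2]))
E
```

```text
top blue rim 353 z 48.9 [605.   86.  178.9 104.9   8.2] [605.   86.  178.9 104.9   8.2]
   lip 252 z [42.  52.6] [595.3  84.4 204.7 110.3   8.2] [528.8  72.5  35.9] 178.97883107198862
   liptop 131 [540.8  73.2  46.8] [595.3  84.4 204.7 110.2   8.2] -177.47709770695806
top red rim 436 z 48.8 [ 619.  -114.2  108.9  183.6   89.3] [ 619.6 -113.4  108.4  180.6   88.6]
   lip 196 z [44.3 71.8] [ 518.1 -111.7   88.8   22.7   88.9] [ 516.3 -109.9   43.4] -91.14379363252397
   liptop 110 [ 512.9 -108.5   45.9] [ 516.5 -110.5   78.5   22.2   85.8] -91.74757621203739
top holder tabtop 67 101.4 [ 452.4 -264.   101.1] [ 452.4 -263.9   13.4   30.1   17.8] 108.99369276479692
  plate 24 [ 450.5 -253.6   68.1] [ 454.8 -263.9    8.1   58.    17.8] 107.5882770793949
  card 6 [ 449.7 -259.2   51.2] 113.30265902376382
  stand 308 29.1 [ 452.5 -265.    54.4  100.1   15.9]
side blue rim 385 z 48.1 [609.5  83.9 185.  110.9   8.7] [609.5  83.9 185.  110.9   8.7]
   lip 62 z [46.8 51.7] [585.1 115.7 219.9  88.7  27.8] [524.4  86.7  41.7] -149.5920207502249
   liptop 39 [532.1  89.4  48.2] [585.3 116.3 219.5  86.   26.8] -152.44303297944927
side red rim 224 z 49.9 [ 623.2 -113.7  114.1  181.6   88.4] [ 623.2 -113.7  114.1  181.6   88.4]
   lip 101 z [46.8 64. ] [ 518.7 -112.2   23.7   80.9    1.7] [ 519.1 -112.1   46.6] -89.61502630969603
   liptop 59 [ 515.8 -111.5   47. ] [ 515.8 -113.8   77.7   16.2   86.8] -92.29953026206289
side holder tabtop 69 101.1 [ 454.  -266.   100.6] [ 455.  -264.8   16.1   28.9   10.4] -73.8746803157421
  plate 79 [ 453.1 -269.1   70.6] [ 453.2 -265.5   12.1   56.9   17.9] -70.1455655064837
  card 197 [ 451.5 -265.5   48.2] -72.04019317106763
  stand 520 29.8 [ 455.5 -266.6   62.3  100.6   18. ]
```

```bash
cat > d.py <<'E'
import sys
from h import *
from scipy.spatial.transform import Rotation as Ro
# args: x y z  yaw_of_closing-axis deg (mod 180) ; prints row units from current pose
s=bot.state(); p=np.array(s['position']); R=Ro.from_euler('xyz',s['orientation']).as_matrix()
a=[float(v) for v in sys.argv[1:]]
d=R.T@(np.array(a[:3])-p)
ya=np.degrees(np.arctan2(R[1,1],R[0,1])); e=(a[3]-ya+90)%180-90
print('t',round(s['t'],2),'p',p.round(1),'closing axis',round(ya,1),'F',s['force'].round(1),'w',round(s['grip_width'],3),'gf',round(float(s['grip_force']),1))
print('shift',(d/300).round(4),'turn',round(-e/180,4),'rows>=',max(np.linalg.norm(d)/62.5,abs(e)/10.7).round(1))
E
python3 d.py 546 267.5 80 97.3
```

```text
t 0.1 p [248.9 572.8 213.9] closing axis 66.5 F [-0.9 -0.7  0.6] w 1.001 gf 0.0
shift [-1.314  -0.5383  0.4472] turn -0.171 rows>= 7.1
```

```bash
python3 -m crank '-0.15 -0.06 0 -0.05 0.6; -0.3 -0.12 0 -0.1 0.6; -0.5 -0.2 0 -0.14 0.6; -0.7 -0.29 0 -0.171 0.6; -0.9 -0.37 0.1 -0.171 0.6; -0.9 -0.37 0.15 -0.171 0.6; -0.9 -0.37 0.15 -0.171 0.6'; python3 d.py 546 267.5 80 97.3
```

```text
t: 0.98
position: [452.1, 362.2, 168.0]
orientation: [-3.14, -0.003, -3.016]
force: [-0.2, 0.3, 0.5]
grip_width: 0.599
grip_force: 0.0
t 0.97 p [452.1 362.2 168. ] closing axis 97.2 F [-0.2  0.3  0.5] w 0.599 gf 0.0
shift [-0.2721 -0.3518  0.2931] turn -0.0007 rows>= 2.6
```

```bash
python3 -m crank '-0.14 -0.18 0.15 0 0.6; -0.272 -0.352 0.29 0 0.6; -0.272 -0.352 0.29 0 0.6; -0.272 -0.352 0.29 0 0.6'; python3 d.py 546 267.5 4 97.3; python3 - <<'E'
from h import *
f=grab('side'); u,v=map(int,proj(f,(546,267,30)));print(u,v)
cv2.imwrite('pics/s1.png',cv2.resize(f['image'][v-50:v+50,u-65:u+65],None,fx=5,fy=5,interpolation=cv2.INTER_CUBIC))
E
```

```text
t: 1.48
position: [546.8, 269.0, 81.8]
orientation: [-3.141, -0.002, -3.016]
force: [-0.5, 0.9, 0.5]
grip_width: 0.598
grip_force: 0.0
t 1.48 p [546.8 269.   81.8] closing axis 97.2 F [-0.5  0.9  0.5] w 0.598 gf 0.0
shift [ 0.0029 -0.0045  0.2594] turn -0.0004 rows>= 1.2
260 175
```

View pics/s1.png

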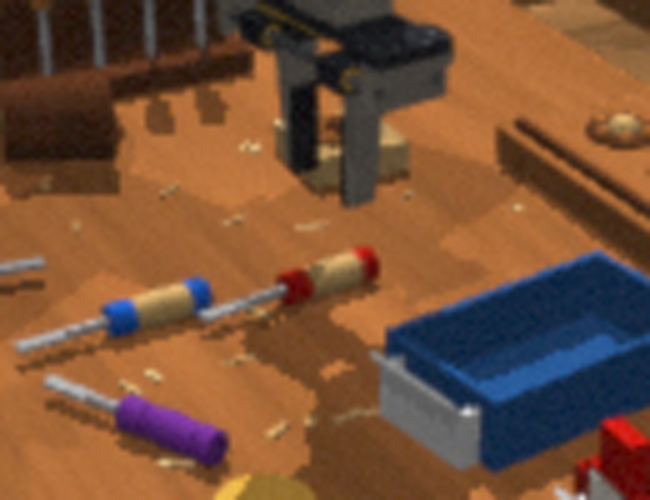

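The fingers, at crop (298,165) and (358,195), straddle the red gouge handle at (330,275). I'll descend and grip.

```bash
python3 -m crank '0.003 -0.004 0.14 0 0.6; 0.003 -0.004 0.22 0 0.6; 0.003 -0.004 0.254 0 0.6; 0.003 -0.004 0.259 0 0.6; 0.003 -0.004 0.259 0 0.6; 0.003 -0.004 0.259 0 0; 0.003 -0.004 0.259 0 0; 0.003 -0.004 0.259 0 0; 0.003 -0.004 0.259 0 0; 0.003 -0.004 0.259 0 0'; python3 d.py 546 267.5 120 97.3
```

```text
t: 2.78
position: [546.2, 268.2, 5.1]
orientation: [3.142, 0.0, -3.014]
force: [-0.9, 1.3, 2.2]
grip_width: 0.239
grip_force: 30.0
t 2.77 p [546.2 268.2   5.1] closing axis 97.3 F [-0.9  1.3  2.2] w 0.239 gf 30.0
shift [ 0.0008 -0.0023 -0.3831] turn -0.0 rows>= 1.8
```

```bash
python3 -m crank '0 0 -0.1 0 0; 0 0 -0.27 0 0; 0 0 -0.4 0 0; 0 0 -0.45 0 0; 0 0 -0.45 0 0'; python3 d.py 650 -114.5 130 88.7
```

```text
t: 3.4
position: [546.2, 268.3, 140.0]
orientation: [3.141, 0.001, -3.014]
force: [0.6, -0.8, -0.6]
grip_width: 0.238
grip_force: 30.0
t 3.4 p [546.2 268.3 140. ] closing axis 97.3 F [ 0.6 -0.8 -0.6] w 0.238 gf 30.0
shift [-0.1808 -1.3095  0.0332] turn 0.0478 rows>= 6.3
```

```bash
python3 -m crank '-0.01 -0.1 0 0 0; -0.04 -0.28 0 0.02 0; -0.07 -0.48 0 0.04 0; -0.1 -0.68 0 0.048 0; -0.13 -0.88 0 0.048 0; -0.14 -0.95 0 0.048 0; -0.14 -0.95 0 0.048 0'; python3 d.py 650 -114.5 130 88.7
```

```text
t: 4.28
position: [623.1, -10.1, 138.0]
orientation: [3.141, -0.003, 3.116]
force: [-0.5, 0.7, -1.1]
grip_width: 0.237
grip_force: 30.0
t 4.28 p [623.1 -10.1 138. ] closing axis 88.5 F [-0.5  0.7 -1.1] w 0.237 gf 30.0
shift [-0.0985 -0.3455  0.0264] turn -0.0009 rows>= 1.7
```

```bash
python3 -m crank '-0.05 -0.17 0.02 0 0; -0.09 -0.3 0.027 0 0; -0.098 -0.346 0.027 0 0; -0.098 -0.346 0.027 0 0; -0.098 -0.346 0.027 0 0'; python3 d.py 650 -114.5 13 88.7; python3 - <<'E'
from h import *
f=grab('side'); u,v=map(int,proj(f,(620,-114,80)));print(u,v)
cv2.imwrite('pics/s2.png',cv2.resize(f['image'][v-60:v+60,u-80:u+80],None,fx=4.5,fy=4.5,interpolation=cv2.INTER_CUBIC))
E
```

```text
t: 4.9
position: [650.4, -111.8, 131.6]
orientation: [3.141, -0.001, 3.119]
force: [-0.2, -0.3, -1.1]
grip_width: 0.237
grip_force: 30.0
t 4.9 p [ 650.4 -111.8  131.6] closing axis 88.7 F [-0.2 -0.3 -1.1] w 0.237 gf 30.0
shift [ 0.0009 -0.0093  0.3953] turn 0.0001 rows>= 1.9
347 209
```

View pics/s2.png

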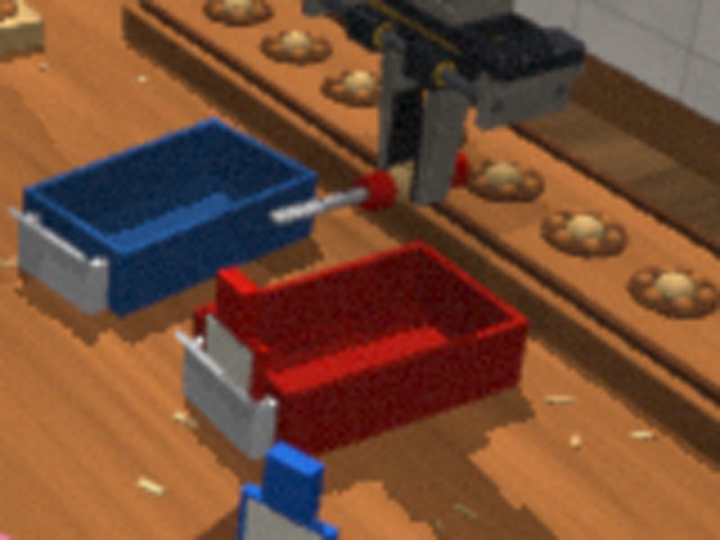

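The red gouge is level in the fingers, with its collar at crop (378,190) and butt at (460,168), above the red bin. I'll lower it.

```bash
python3 -m crank '0.001 -0.009 0.1 0 0; 0.001 -0.009 0.25 0 0; 0.001 -0.009 0.35 0 0; 0.001 -0.009 0.385 0 0; 0.001 -0.009 0.395 0 0; 0.001 -0.009 0.395 0 0; 0.001 -0.009 0.395 0 0'; python3 d.py 650 -114.5 130 88.7
```

```text
t: 5.82
position: [651.4, -116.4, 14.6]
orientation: [-3.141, 0.002, 3.118]
force: [-0.0, 0.2, -1.0]
grip_width: 0.236
grip_force: 30.0
t 5.83 p [ 651.4 -116.4   14.6] closing axis 88.7 F [-0.   0.2 -1. ] w 0.236 gf 30.0
shift [ 0.0041  0.0061 -0.3848] turn -0.0002 rows>= 1.8
```

```bash
python3 -m crank '0 0 0.006 0 0; 0 0 0.01 0 0; 0 0 0.01 0 0'; python3 -m crank '0 0 0 0 0.3; 0 0 0 0 0.4; 0 0 0 0 0.45; 0 0 0 0 0.45; 0 0 -0.03 0 0.45; 0 0 -0.15 0 0.45; 0 0 -0.35 0 0.45; 0 0 -0.45 0 0.5; 0 0 -0.45 0 0.5'; python3 d.py 424 281 140 94.2
python3 - <<'E'
from h import *
f=grab('side'); u,v=map(int,proj(f,(620,-114,80)))
cv2.imwrite('pics/s3.png',cv2.resize(f['image'][v-60:v+60,u-80:u+80],None,fx=4.5,fy=4.5,interpolation=cv2.INTER_CUBIC))
E
```

```text
t: 6.2
position: [650.8, -116.4, 11.1]
orientation: [-3.142, 0.001, 3.118]
force: [-1.7, -0.8, 6.7]
grip_width: 0.241
grip_force: 30.0
t: 7.32
position: [652.4, -116.6, 148.9]
orientation: [-3.141, 0.006, 3.118]
force: [-0.9, 0.5, -0.9]
grip_width: 0.5
grip_force: 0.0
t 7.33 p [ 652.4 -116.6  148.9] closing axis 88.7 F [-0.9  0.5 -0.9] w 0.5 gf 0.0
shift [0.7924 1.3073 0.0239] turn -0.0308 rows>= 7.3
```

View pics/s3.png

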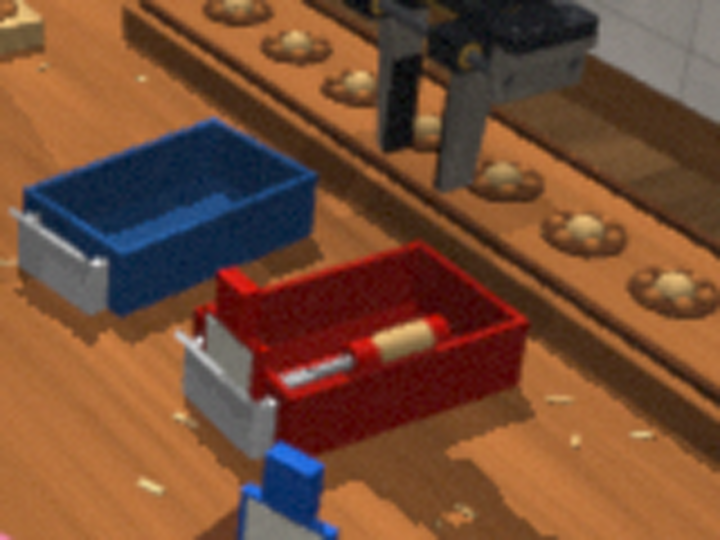

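The red gouge lies flat in the red bin, with its handle at crop (400,340) and its blade at (315,372). Next is the blue gouge.

```bash
python3 -m crank '0.08 0.13 0 0 0.6; 0.17 0.28 0 0 0.6; 0.27 0.45 0 -0.01 0.6; 0.38 0.62 0 -0.02 0.6; 0.48 0.79 0 -0.03 0.6; 0.56 0.93 0 -0.031 0.6; 0.58 0.96 0 -0.031 0.6; 0.58 0.96 0 -0.031 0.6'; python3 d.py 424 281 80 94.2
```

```text
t: 8.38
position: [482.7, 175.7, 144.4]
orientation: [-3.141, -0.001, -3.066]
force: [-0.0, -0.7, -0.3]
grip_width: 0.599
grip_force: 0.0
t 8.38 p [482.7 175.7 144.4] closing axis 94.3 F [-0.  -0.7 -0.3] w 0.599 gf 0.0
shift [0.1682 0.365  0.2147] turn 0.0007 rows>= 2.2
```

```bash
python3 -m crank '0.08 0.18 0 0 0.6; 0.15 0.33 0.05 0 0.6; 0.168 0.365 0.2 0 0.6; 0.168 0.365 0.215 0 0.6; 0.168 0.365 0.215 0 0.6'; python3 d.py 424 281 4 94.2
```

```text
t: 9.0
position: [425.8, 280.1, 80.9]
orientation: [-3.141, -0.001, -3.069]
force: [-0.3, -0.1, 1.2]
grip_width: 0.6
grip_force: 0.0
t 9.0 p [425.8 280.1  80.9] closing axis 94.2 F [-0.3 -0.1  1.2] w 0.6 gf 0.0
shift [0.0055 0.0037 0.2565] turn -0.0001 rows>= 1.2
```

```bash
python3 -m crank '0.005 0.004 0.14 0 0.6; 0.005 0.004 0.22 0 0.6; 0.005 0.004 0.254 0 0.6; 0.005 0.004 0.257 0 0.6; 0.005 0.004 0.257 0 0.6; 0.005 0.004 0.257 0 0; 0.005 0.004 0.257 0 0; 0.005 0.004 0.257 0 0; 0.005 0.004 0.257 0 0; 0.005 0.004 0.257 0 0'; python3 -m crank '0 0 -0.1 0 0; 0 0 -0.27 0 0; 0 0 -0.4 0 0; 0 0 -0.45 0 0; 0 0 -0.45 0 0'; python3 d.py 637 90 130 98.3
```

```text
t: 10.25
position: [423.5, 282.5, 3.9]
orientation: [3.141, 0.0, -3.068]
force: [-1.2, 0.9, 2.4]
grip_width: 0.239
grip_force: 30.0
t: 10.88
position: [423.5, 282.3, 138.8]
orientation: [3.141, 0.001, -3.068]
force: [-0.6, -0.8, -0.9]
grip_width: 0.236
grip_force: 30.0
t 10.88 p [423.5 282.3 138.8] closing axis 94.2 F [-0.6 -0.8 -0.9] w 0.236 gf 30.0
shift [-0.6621 -0.692   0.0295] turn -0.0225 rows>= 4.6
```

```bash
python3 -m crank '-0.08 -0.08 0 0 0; -0.2 -0.21 0 -0.01 0; -0.34 -0.36 0 -0.022 0; -0.48 -0.5 0 -0.022 0; -0.61 -0.64 0.02 -0.022 0; -0.66 -0.69 0.029 -0.022 0; -0.66 -0.69 0.029 -0.022 0; -0.66 -0.69 0.029 -0.022 0'; python3 d.py 637 90 13 98.3
```

```text
t: 11.88
position: [634.5, 91.4, 128.9]
orientation: [3.141, -0.002, -2.998]
force: [-0.1, 0.4, -1.7]
grip_width: 0.238
grip_force: 30.0
t 11.88 p [634.5  91.4 128.9] closing axis 98.2 F [-0.1  0.4 -1.7] w 0.238 gf 30.0
shift [-0.0084 -0.0059  0.3864] turn -0.0004 rows>= 1.9
```

```bash
python3 -m crank '-0.008 -0.006 0.1 0 0; -0.008 -0.006 0.25 0 0; -0.008 -0.006 0.35 0 0; -0.008 -0.006 0.385 0 0; -0.008 -0.006 0.39 0 0; -0.008 -0.006 0.392 0 0; -0.008 -0.006 0.392 0 0'; python3 d.py 637 90 11 98.3
```

```text
t: 12.75
position: [639.5, 89.2, 13.6]
orientation: [-3.142, 0.002, -2.998]
force: [0.7, -0.2, -0.6]
grip_width: 0.235
grip_force: 30.0
t 12.75 p [639.5  89.2  13.6] closing axis 98.2 F [ 0.7 -0.2 -0.6] w 0.235 gf 30.0
shift [0.008  0.0038 0.0088] turn -0.0005 rows>= 0.1
```

```bash
python3 -m crank '0.005 0 0.006 0 0; 0.007 0.003 0.011 0 0; 0.007 0.003 0.011 0 0'; python3 -m crank '0 0 0 0 0.3; 0 0 0 0 0.4; 0 0 0 0 0.45; 0 0 0 0 0.45; 0 0 -0.03 0 0.45; 0 0 -0.15 0 0.45; 0 0 -0.35 0 0.45; 0 0 -0.48 0 0.5; 0 0 -0.48 0 0.5'; python3 d.py 453 -265 165 17.5
```

```text
t: 13.12
position: [636.9, 89.2, 9.9]
orientation: [-3.141, 0.001, -2.998]
force: [-1.6, -2.7, 6.8]
grip_width: 0.239
grip_force: 30.0
t: 14.25
position: [639.0, 89.9, 157.6]
orientation: [-3.142, 0.007, -2.998]
force: [0.4, 0.4, -1.1]
grip_width: 0.497
grip_force: 0.0
t 14.25 p [639.   89.9 157.6] closing axis 98.2 F [ 0.4  0.4 -1.1] w 0.497 gf 0.0
shift [ 0.7821 -1.0826 -0.0303] turn 0.4483 rows>= 7.5
```

```bash
python3 -m crank '0.06 -0.09 -0.02 0.05 0.5; 0.16 -0.22 -0.03 0.1 0.5; 0.26 -0.36 -0.03 0.16 0.5; 0.37 -0.52 -0.03 0.22 0.5; 0.48 -0.68 -0.03 0.27 0.5; 0.59 -0.83 -0.03 0.33 0.5; 0.7 -0.96 -0.03 0.39 0.5; 0.77 -1 -0.03 0.448 0.5; 0.782 -1 -0.03 0.448 0.5; 0.782 -1 -0.03 0.448 0.5'; python3 d.py 453 -265 130 17.5; python3 - <<'E'
from m import *
# check bins and the holder's tab again, from the top camera
for n in('top','side'):
    f=grab(n);P=cloud(f);hsv=cv2.cvtColor(f['image'],cv2.COLOR_BGR2HSV)
    m=cv2.inRange(hsv,*C['blue'])>0
    q=P[m&(np.hypot(P[...,0]-453,P[...,1]+265)<60)&(P[...,2]>96)&(P[...,2]<108)]
    if len(q)>9: print(n,'tab',q.mean(0).round(1),rect(q[:,:2]))
    k=P[m&(np.hypot(P[...,0]-607,P[...,1]-85)<80)&(P[...,2]>12)&(P[...,2]<36)]
    print('inside blue bin',len(k))
f=load('top'); cv2.imwrite('pics/t4.png',cv2.resize(f['image'][115:260,205:415],None,fx=3.7,fy=3.7,interpolation=cv2.INTER_CUBIC))
E
```

```text
t: 15.5
position: [447.2, -240.3, 161.8]
orientation: [-3.141, -0.001, 1.881]
force: [0.3, 0.1, -0.2]
grip_width: 0.502
grip_force: 0.0
t 15.5 p [ 447.2 -240.3  161.8] closing axis 17.8 F [ 0.3  0.1 -0.2] w 0.502 gf 0.0
shift [-0.0844 -0.0065  0.1059] turn 0.0014 rows>= 0.7
inside blue bin 117
side tab [ 453.9 -266.1  101. ] [ 455.5 -264.2   18.3   31.    16.6]
inside blue bin 74
```

View pics/t4.png

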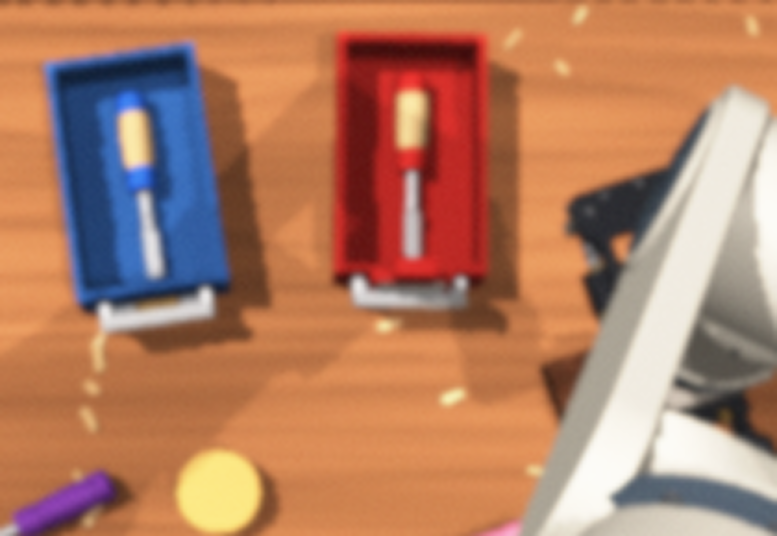

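Both gouges lie wholly inside their bins: blue handle at crop (135,140) with its tip at (155,272), red handle at (411,120) with its tip at (412,252). Next is the holder.

```bash
python3 -m crank '-0.05 -0.003 0 0.001 0.5; -0.084 -0.006 0.05 0.001 0.5; -0.084 -0.006 0.1 0.001 0.5; -0.084 -0.006 0.105 0.001 0.5; -0.084 -0.006 0.105 0.001 0.5'; python3 d.py 453.2 -265 70 17.5
```

```text
t: 16.23
position: [452.7, -265.1, 130.1]
orientation: [-3.141, -0.001, 1.874]
force: [0.5, 0.3, -1.1]
grip_width: 0.501
grip_force: 0.0
t 16.23 p [ 452.7 -265.1  130.1] closing axis 17.4 F [ 0.5  0.3 -1.1] w 0.501 gf 0.0
shift [-0.0004  0.0019  0.2004] turn -0.0006 rows>= 1.0
```

```bash
python3 -m crank '0 0.002 0.08 0 0.5; 0 0.002 0.15 0 0.5; 0 0.002 0.19 0 0.5; 0 0.002 0.2 0 0.5; 0 0.002 0.2 0 0.5; 0 0.002 0.2 0 0.4'; python3 d.py 453.2 -265 70 17.5; python3 -m crank '0 0 0 0 0.1; 0 0 0 0 0; 0 0 0 0 0; 0 0 0 0 0; 0 0 0 0 0'; python3 d.py 453.2 -265 70 17.5
```

```text
t: 16.98
position: [454.1, -265.5, 71.3]
orientation: [3.141, 0.001, 1.874]
force: [0.2, 0.0, 0.4]
grip_width: 0.417
grip_force: 0.0
t 16.98 p [ 454.1 -265.5   71.3] closing axis 17.4 F [0.2 0.  0.4] w 0.417 gf 0.0
shift [ 0.0024 -0.0023  0.0043] turn -0.0007 rows>= 0.0
t: 17.6
position: [454.1, -265.2, 70.8]
orientation: [3.141, 0.0, 1.874]
force: [2.7, 1.6, 0.3]
grip_width: 0.151
grip_force: 30.0
t 17.6 p [ 454.1 -265.2   70.8] closing axis 17.4 F [2.7 1.6 0.3] w 0.151 gf 30.0
shift [ 0.0016 -0.0026  0.0025] turn -0.0007 rows>= 0.0
```

```bash
python3 -m crank '0 0 -0.04 0 0; 0 0 -0.1 0 0; 0 0 -0.22 0 0; 0 0 -0.35 0 0; 0 0 -0.4 0 0; 0 0 -0.4 0 0'; python3 d.py 505 71 150 8.3
```

```text
t: 18.35
position: [453.6, -265.4, 190.9]
orientation: [3.141, 0.001, 1.874]
force: [0.4, 0.4, -0.8]
grip_width: 0.148
grip_force: 30.0
t 18.35 p [ 453.6 -265.4  190.9] closing axis 17.4 F [ 0.4  0.4 -0.8] w 0.148 gf 30.0
shift [1.0191 0.4983 0.1358] turn 0.0504 rows>= 5.5
```

```bash
python3 -m crank '0.08 0.04 0 0 0; 0.22 0.1 0 0.02 0; 0.38 0.18 0 0.04 0; 0.54 0.26 0 0.05 0; 0.7 0.34 0 0.05 0; 0.86 0.42 0.02 0.05 0; 0.96 0.47 0.05 0.05 0; 0.99 0.485 0.08 0.05 0; 0.99 0.485 0.08 0.05 0'; python3 d.py 505 71 150 8.3
python3 - <<'E'
from m import *
f=grab('side'); u,v=map(int,proj(f,(510,72,70)))
print(u,v);cv2.imwrite('pics/s5.png',cv2.resize(f['image'][v-50:v+50,u-65:u+65],None,fx=6,fy=6,interpolation=cv2.INTER_CUBIC))
f=grab('top'); u,v=map(int,proj(f,(510,72,70)))
print(u,v);cv2.imwrite('pics/t5.png',cv2.resize(f['image'][v-50:v+50,u-65:u+65],None,fx=6,fy=6,interpolation=cv2.INTER_CUBIC))
E
```

```text
t: 19.48
position: [502.4, 61.5, 164.7]
orientation: [-3.138, 0.0, 1.718]
force: [0.1, -0.0, -1.5]
grip_width: 0.15
grip_force: 30.0
t 19.48 p [502.4  61.5 164.7] closing axis 8.4 F [ 0.1 -0.  -1.5] w 0.15 gf 30.0
shift [0.0301 0.0135 0.0491] turn 0.0008 rows>= 0.3
279 193
245 195
```

View pics/s5.png

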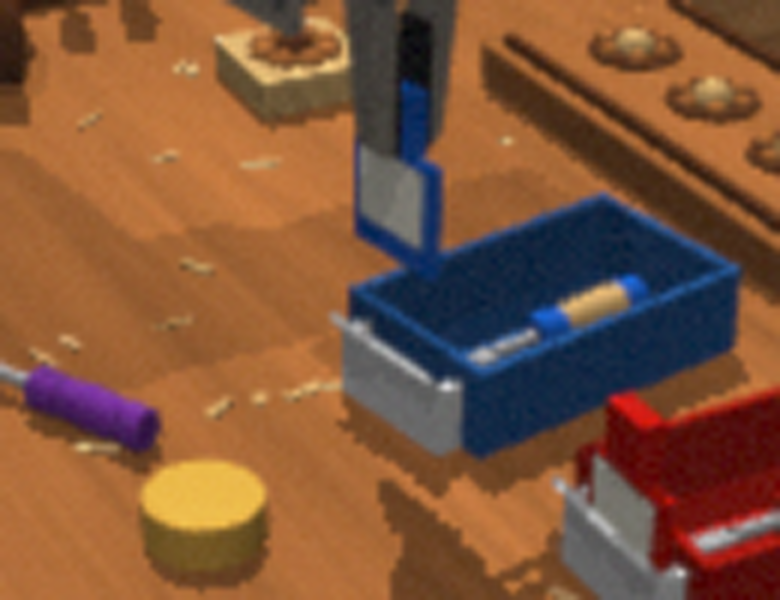

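The side view shows the card facing out towards the lip, the holder upright at crop (400,200), and the lip edge running from (335,320) to (455,385). I'll refine the bin pose with line fits on the unoccluded first pictures.

```bash
cat > bin.py <<'E'
from m import *
def edge(f,img,a,b,z,n=24,r=4.0,sgn=None,ch=None):
    """refine the world segment a-b (xy at height z) on the image: strongest step across it; returns refined world line points"""
    g=img.astype(np.float32) if ch is None else ch
    out=[];W=[]
    for s in np.linspace(.12,.88,n):
        p=np.array(a)*(1-s)+np.array(b)*s
        u=np.array(proj(f,(*p,z))); q=np.array(proj(f,(*(np.array(b)),z)))-np.array(proj(f,(*(np.array(a)),z)))
        nn=np.array([-q[1],q[0]])/np.linalg.norm(q)
        t=np.arange(-r,r+.01,.25); xy=u+t[:,None]*nn
        pr=cv2.remap(g,np.float32(xy[:,0])[None],np.float32(xy[:,1])[None],cv2.INTER_LINEAR)[0]
        d=np.gradient(cv2.GaussianBlur(pr[None],(0,0),2)[0]) if pr.ndim==1 else None
        d=np.abs(d) if sgn is None else sgn*d
        w=np.clip(d,0,None)**3; k=(t*w).sum()/w.sum()
        if abs(k)<r-1: out.append(onplane(f,*(u+k*nn),z)[:2])
    out=np.array(out); l=cv2.fitLine(np.float32(out),cv2.DIST_HUBER,0,.01,.01).ravel()
    return out,l
def pose(f,img,ctr,yaw,edges,hue):
    ch=hue(img); c,s=np.cos(yaw),np.sin(yaw); R=np.array([[c,-s],[s,c]])
    for nme,a,b,z in edges:
        A=R@np.array(a)+ctr;B=R@np.array(b)+ctr
        o,l=edge(f,img,A,B,z,ch=ch)
        q=(o-ctr)@R; ang=np.degrees(np.arctan2(l[1],l[0]))
        print(nme,len(o),'bin-frame mean',q.mean(0).round(2),'sd',q.std(0).round(2),'ang',round((ang+45)%90-45,2))
E
python3 - <<'E'
from bin import *
t,s=load('top'),load('side')
ti,si=cv2.imread('pics/top0.png'),cv2.imread('pics/side0.png')
hb=lambda i:(i[...,0].astype(np.float32)-i[...,2])     # blue minus red
hr=lambda i:(i[...,2].astype(np.float32)-i[...,1])
hw=lambda i:i[...,0].astype(np.float32)
ctr=np.array([607,85.5]);y=np.radians(8.3)
L=('left z50',(-85,55),(85,55),50);K=('back z50',(90,-50),(90,50),50)
R0=('right z0',(-85,-55),(85,-55),0)
print('TOP');pose(t,ti,ctr,y,[L,K],hb)
pose(t,ti,ctr,y,[('lip out z48',(-111,-30),(-111,30),48)],hw)
print('SIDE');pose(s,si,ctr,y,[L,K,R0],hb)
pose(s,si,ctr,y,[('lip foot z0',(-103,-30),(-103,30),0),('lip top z48',(-111,-30),(-111,30),48)],hw)
# holder foot predicted vs seen
st=bot.state();p=st['position'];yh=np.radians(8.4);c=np.array(p[:2]);Rh=np.array([[np.cos(yh),-np.sin(yh)],[np.sin(yh),np.cos(yh)]])
print('HOLDER side, in holder frame (TCP)')
for nme,a,b,z in[('outer -y/-x vert none',(-4,-29),(-4,29),p[2]-62.8)]:
    A=Rh@a+c;B=Rh@b+c;o,l=edge(s,s['image'],A,B,z,ch=hb(s['image']));print(nme,((o-c)@Rh).mean(0),np.degrees(np.arctan2(l[1],l[0])))
E
```

```text
TOP
left z50 24 bin-frame mean [2.000e-02 5.693e+01] sd [38.88  0.16] ang 8.19
back z50 24 bin-frame mean [90.58  0.  ] sd [ 0.12 22.87] ang 8.38
lip out z48 24 bin-frame mean [-1.1256e+02 -1.0000e-02] sd [ 0.64 13.72] ang 8.79
SIDE
left z50 24 bin-frame mean [ 1.07 56.89] sd [38.83  0.51] ang 7.92
back z50 24 bin-frame mean [93.61  2.27] sd [ 0.62 22.69] ang 9.46
right z0 24 bin-frame mean [  0.92 -53.33] sd [38.9   1.24] ang 8.19
lip foot z0 24 bin-frame mean [-102.41    0.36] sd [ 0.26 13.72] ang 8.45
lip top z48 24 bin-frame mean [-106.1     3.18] sd [ 0.39 13.86] ang 7.78
HOLDER side, in holder frame (TCP)
outer -y/-x vert none [-1.85581809  1.48911489] -82.67565
```

```bash
python3 d.py 512.7 73.6 125 8.3
```

```text
t 19.57 p [503.2  60.7 166. ] closing axis 8.3 F [ 0.1  0.8 -1. ] w 0.15 gf 30.0
shift [0.0381 0.0377 0.1366] turn 0.0003 rows>= 0.7
```

```bash
python3 -m crank '0.02 0.02 0.03 0 0; 0.038 0.038 0.1 0 0; 0.038 0.038 0.137 0 0; 0.038 0.038 0.137 0 0; 0.038 0.038 0.137 0 0; 0.038 0.038 0.137 0 0'; for i in 1 2 3; do python3 -m crank '0 0 0 0 0' | grep -E 'posi|forc'; done; python3 d.py 512.7 73.6 106 8.3
python3 - <<'E'
from bin import *
hb=lambda i:(i[...,0].astype(np.float32)-i[...,2])
s=grab('side');t=grab('top')
p=bot.state()['position'];yh=np.radians(8.3);c=np.array(p[:2]);Rh=np.array([[np.cos(yh),-np.sin(yh)],[np.sin(yh),np.cos(yh)]])
z=p[2]-62.8
h=cv2.cvtColor(s['image'],cv2.COLOR_BGR2HSV);P=cloud(s)
q=(P-p)@np.block([[Rh,np.zeros((2,1))],[0,0,1]])
card=(h[...,1]<80)&(h[...,2]>90)&(np.abs(q[...,0])<25)&(np.abs(q[...,1])<35)&(q[...,2]<-5)&(P[...,2]>z+8)
k=q[card];print('card in TCP frame (want x -4, y 0, z -27+)',len(k),np.median(k,0).round(1),np.percentile(k,[3,97],axis=0).round(1).tolist())
o,l=edge(s,s['image'],Rh@(-4,-29)+c,Rh@(-4,29)+c,z,ch=hb(s['image']));print('foot edge',((o-c)@Rh).mean(0).round(1),np.degrees(np.arctan2(l[1],l[0])))
E
```

```text
t: 20.32
position: [513.7, 74.6, 126.1]
orientation: [3.14, 0.0, 1.717]
force: [-0.7, 0.2, -0.8]
grip_width: 0.153
grip_force: 30.0
position: [513.6, 74.6, 126.0]
force: [0.9, -0.1, -0.6]
grip_force: 30.0
position: [513.5, 74.7, 125.7]
force: [0.3, -0.1, -1.1]
grip_force: 30.0
position: [513.4, 74.7, 125.6]
force: [-0.1, 0.5, -1.0]
grip_force: 30.0
t 20.7 p [513.4  74.7 125.6] closing axis 8.4 F [-0.1  0.5 -1. ] w 0.149 gf 30.0
shift [-0.0032 -0.0027  0.0653] turn 0.0005 rows>= 0.3
card in TCP frame (want x -4, y 0, z -27+) 114 [ -3.5  -0.6 -26.3] [[-5.5, -21.7, -45.5], [-1.0, 22.1, -8.8]]
foot edge [-3.9  0.1] -85.50762
```

```bash
python3 -m crank '-0.003 -0.003 0.02 0 0; -0.003 -0.003 0.04 0 0; -0.003 -0.003 0.06 0 0; -0.003 -0.003 0.065 0 0; -0.003 -0.003 0.065 0 0'; python3 -m crank '0 0 0.01 0 0; 0 0 0.02 0 0; 0 0 0.02 0 0'; python3 d.py 512.7 73.6 90 8.3
```

```text
t: 21.42
position: [512.5, 73.6, 105.8]
orientation: [-3.141, -0.0, 1.717]
force: [0.6, 0.4, -0.4]
grip_width: 0.152
grip_force: 30.0
t: 21.8
position: [512.4, 73.6, 99.7]
orientation: [-3.141, 0.0, 1.717]
force: [-0.1, 1.0, -1.3]
grip_width: 0.148
grip_force: 30.0
t 21.8 p [512.4  73.6  99.7] closing axis 8.4 F [-0.1  1.  -1.3] w 0.148 gf 30.0
shift [-0.0002  0.001   0.0325] turn 0.0005 rows>= 0.2
```

```bash
python3 -m crank '0 0 0.015 0 0; 0 0 0.03 0 0; 0 0 0.03 0 0';  python3 -m crank '0 0 0.012 0 0; 0 0 0.024 0 0; 0 0 0.024 0 0'; python3 d.py 512.7 73.6 73 8.3
```

```text
t: 22.18
position: [512.5, 73.6, 90.6]
orientation: [-3.141, 0.0, 1.717]
force: [0.4, -0.4, -1.7]
grip_width: 0.152
grip_force: 30.0
t: 22.55
position: [512.5, 73.6, 83.5]
orientation: [-3.141, -0.0, 1.717]
force: [-0.1, 0.2, -0.8]
grip_width: 0.148
grip_force: 30.0
t 22.55 p [512.5  73.6  83.5] closing axis 8.4 F [-0.1  0.2 -0.8] w 0.148 gf 30.0
shift [-0.0002  0.0006  0.0349] turn 0.0004 rows>= 0.2
```

The foot is about 20 mm up in the channel with no side force. I'll press onto the spring.

```bash
for i in 1 2; do python3 -m crank '0 0 0.008 0 0; 0 0 0.016 0 0; 0 0 0.016 0 0' | grep -E 'posi|^force'; done; python3 -m crank '0 0 0.004 0 0; 0 0 0.004 0 0'; python3 -m crank '0 0 0.003 0 0; 0 0 0.003 0 0'
```

```text
position: [512.7, 73.7, 79.0]
force: [-0.7, -0.4, 2.3]
position: [512.7, 73.6, 74.2]
force: [0.1, -0.0, 4.9]
t: 23.55
position: [512.7, 73.6, 73.0]
orientation: [3.141, 0.0, 1.717]
force: [-1.2, 0.1, 5.3]
grip_width: 0.15
grip_force: 30.0
t: 23.8
position: [512.8, 73.7, 72.6]
orientation: [3.141, 0.0, 1.717]
force: [-2.2, -0.8, 10.6]
grip_width: 0.148
grip_force: 30.0
```

```bash
python3 -m crank '0 0 0.002 0 0; 0 0 0.003 0 0; 0 0 0.003 0 0'; python3 -m crank '0 0 0 0 0; 0 0 0 0 0; 0 0 0 0 0; 0 0 0 0 0'
python3 - <<'E'
from h import *
f=grab('side'); u,v=map(int,proj(f,(540,40,50)))
cv2.imwrite('pics/s6.png',cv2.resize(f['image'][v-50:v+60,u-70:u+75],None,fx=5,fy=5,interpolation=cv2.INTER_CUBIC))
E
```

```text
t: 24.18
position: [513.0, 73.7, 72.4]
orientation: [3.141, 0.0, 1.717]
force: [-4.9, -0.2, 19.9]
grip_width: 0.148
grip_force: 30.0
t: 24.68
position: [513.0, 73.7, 72.4]
orientation: [3.141, 0.0, 1.717]
force: [-5.7, -0.3, 20.0]
grip_width: 0.153
grip_force: 30.0
```

View pics/s6.png

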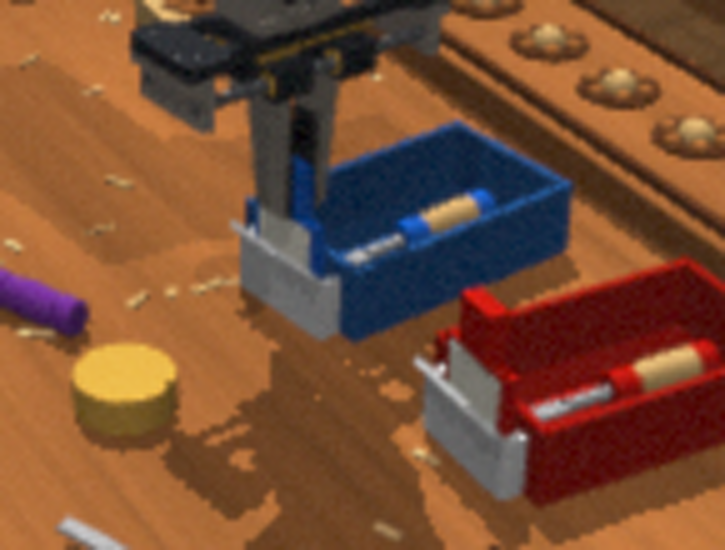

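The holder sits behind the blue bin's lip at crop (285,240), card outwards, at the same height as the red one. The force climbs steeply to about 20 N against a solid stop at TCP z 72.4 mm, where 72.8 was expected. Both gouges lie flat in their bins, so I'm handing in.

```bash
python3 -c "
from plant import bot
print(bot.sign_off())"
```

```text
the job is handed in; nothing more can be done
None
```

I handed the job in at about 25 s: the red and blue gouges lie flat in their own bins, and the gripper is still holding the blue label holder fully home behind the lip, card outwards, with about 20 N on the solid stop; the hand-in returned no verdict.

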